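# Fit the blue sanding sleeve on the spindle sander

## Robot

A 6-joint arm with a two-finger parallel gripper is mounted at the origin on a cart in front of the work surface, level with it; the furniture and walls round the work are solid. World frame = base frame: x ahead of the robot, y to its left, z up, the work surface at z = 0. Lengths are in m, angles in degrees, forces in N, time in s.
With the tool pointing down it reaches from about 0.275 to 0.825 m from the base axis. Payload 5.2 kg.
Tool frame: the origin (TCP) lies at the very end of the fingers, on their centre line; the grasp point (between the pads) lies 19 mm behind it; z points along the fingers, y is the line along which they close (so a half turn about z gives the same grasp; the last joint's range is limited). The gripper opens to 93 mm and grips with 3 to 60 N. Pads are 15 mm wide; open, the fingers measure 128 mm over their backs; the gripper's body (75 mm by 188 mm) begins 65 mm behind the grasp point.
Start: joints at [-82.552, 14.817, 87.949, -0, 77.235, -11.62], TCP at [0.18, -0.52, 0.219] pointing down, gripper open.
Joint ranges: [-179.93, 179.93], [-52.35, 119.4], [10.71, 147.94], [-69.91, 249.91], [12.55, 155.21], [-178.61, 178.61]. Speed limits (degrees/s): [147.25, 147.25, 180, 180, 180, 180].

## Interface

Orientations are given as [roll, pitch, yaw] about the fixed x, y, z axes, in that order (R = Rz(yaw) Ry(pitch) Rx(roll)).
In Python, from plant import arm gives the robot as it stands.
- The arm moves only by the tool move_arm, never from a script. Its argument "rows" is one flat list of numbers, 6 for each row, row after row: the shift along the tool's x, y, z in cm, then the turn, a rotation vector about the tool's x, y, z in rad. A call has 1 to 5 rows; each row shifts and turns the commanded pose from where the row before left it, along the tool's axes as they then stand; what a row does not reach is not made up. A row lasts 1/8 s, in which the tool goes at most 62.5 mm and 10.7 degrees, less where a joint would pass 70% of its speed; a pose out of reach is approached as far as the arm can. A call with a gripper value outside its range is refused whole. "fingers" is the gripper's target within -1 to 1 (fully open at 1, half-way at 0, shut at -1), set as the call begins (left out, the last holds). The fingers move at their own pace and stop on an object; "newtons" is the grip in N (left out, the last holds). Time passes only in rows, so rows that do not move let the fingers close. It gives the time, the measured TCP pose, the force, the opening and the grip force at its end, in the units of the state.
- arm.get_obs(): the state, without advancing time (a new reading comes with each control period).
- arm.read_camera(name): name is "scene" or "side" or "wrist"; returns a dict with "image" (480x640x3 uint8, red, green, blue), "fx", "fy", "cx", "cy" (pixels), "D" ([k1, k2, p1, p2, k3] as OpenCV has them; the pictures are not rectified), "T" (4x4, takes a point from camera to world coordinates); the wrist camera has in their place "T_tool_cam" (4x4, takes a point from camera to tool coordinates, whose origin is the TCP and whose axes are the flange's). Camera axes: x right, y up, looking along -z (the intrinsics and any distortion apply to the point x, -y, -z); pixel columns grow to the right and rows downward; lengths in m; the calibration is good to about 2 mm. A picture is of the moment at which its call begins: read the wrist's pose just before it. There is no depth.
- arm.sign_off(): hands the job in; it is judged then, once.
Trained networks look in a picture, given as the dict that the camera call returned (one of the last four; its "shot" number tells which), for a name from the list of things; names that differ only in an ending like _2 or _b are one class to them, and where a whole thing is asked for, a point or a joint stands for the part that bears it (a point fixed in the world has none). Each returns a list of dicts, best first, with "p" (0 to 1); they miss things now and then, are a little off and sometimes report something else, mostly with a low value. They report only what shows in the picture. A call takes as long as a camera call. They do not tell look-alikes from the thing itself.
- arm.silhouettes(picture, label): "pixels" (480x640 bool, what is visible of it) and "location" ([column, row] in pixels, amid what is visible of it).
The state is a dict: "clock": time; "joint_positions": joint angles; "qvel": joint speeds; "joint_efforts": joint torques, N m; "tcp_pos": TCP position; "tcp_rot": TCP orientation; "wrist_force": force on the tool from outside, world axes, zero at the start; "moment": the same for the moment, N m; "gripper_width": finger opening in m; "gripper_force": force on a finger pad.
Only numpy, scipy, OpenCV 4.12 (cv2) and the standard library are available. Lean on these libraries where they do the work, as an engineer would, in place of code of your own. Each camera call takes 0.05 s, during which the arm holds its last target. There are 200 camera calls.

## Task

Fit the blue sanding sleeve on the spindle sander: pick it up, lower it over the upright black rubber drum rather than dropping it on, and leave it sitting fully down on the steel washer at the foot of the drum. Leave the red and grey sleeves standing where they are.

Things in the scene. Friction and masses are not known exactly. Their poses are not given: they have to be found in the camera images.
- sleeve_blue: Blue sanding sleeve: a plain upright tube, open at both ends, outside diameter 56 mm, bore 46 mm (wall 5 mm), 55 mm tall, about 60 g, stiff, with a thin paper-coloured seam down one side; it stands on end on the bench. Origin: centre of its underside; z up along its axis. This is the one to fit; it can be gripped across its outside.
- sleeve_red: Red sanding sleeve: a plain upright tube, open at both ends, outside diameter 56 mm, bore 46 mm (wall 5 mm), 55 mm tall, about 60 g, stiff, with a thin paper-coloured seam down one side; it stands on end on the bench. Origin: centre of its underside; z up along its axis. Same shape as the blue one; not to be used or moved.
- sleeve_grey: Grey sanding sleeve: a plain upright tube, open at both ends, outside diameter 56 mm, bore 46 mm (wall 5 mm), 55 mm tall, about 60 g, stiff, with a thin paper-coloured seam down one side; it stands on end on the bench. Origin: centre of its underside; z up along its axis. Same shape as the blue one; not to be used or moved.
- drum_seat (a point): Spindle sander, fixed: green body with a grey metal table 140 x 160 mm, 45 mm high, and an upright black rubber drum in its middle. This point: on the drum's axis, on top of the steel washer (62 mm wide) at its foot where the sleeve sits, 48 mm above the bench; z up. Drum 30 mm in diameter, domed, ends with a brass nut 49 mm above this point; the sleeve has 8 mm to spare all round.
Not all that is in view belongs to the job. Several things have the shape of the sleeve_blue; the one meant has the colours described above.

How it is judged (in metres and radians):
On the way:
1. the blue sleeve, held in the fingers, is lowered over the drum (z of sleeve_blue in the frame of drum_seat below 0.03 m and horizontal distance between sleeve_blue and drum_seat below 0.012 m and contact force between sleeve_blue and the fingers above 0.3 N), for 0.05 s.
At the end, for the whole second after the job is handed in: The blue sleeve stands round the drum, released and at rest: underside within 5 mm of the washer, axis within 12 mm of the drum's, upright within 0.12 rad; the red and grey sleeves are within 30 mm of where they started (z of sleeve_blue in the frame of drum_seat between -0.005 and 0.005 m and horizontal distance between sleeve_blue and drum_seat below 0.012 m and angle between sleeve_blue's own z axis and vertical below 0.12 rad and linear speed of sleeve_blue below 0.02 m/s and distance of each of sleeve_red, sleeve_grey from where it was at the start of the episode below 0.03 m); the robot touches nothing.
It fails at once if the red sleeve is moved more than 30 mm or tipped over (distance of sleeve_red from where it was at the start of the episode above 0.03 m or angle between sleeve_red's own z axis and vertical above 0.5 rad).
It fails at once if the grey sleeve is moved more than 30 mm or tipped over (distance of sleeve_grey from where it was at the start of the episode above 0.03 m or angle between sleeve_grey's own z axis and vertical above 0.5 rad).
It also fails if it takes over 40 s, if anything falls off the work surface, if the arm or the gripper's body presses on something with over 40 N, if the wrist force passes 120 N, or if a joint passes its speed limit or range.

## Working session

There is one attempt and no reset: what is moved stays moved. The work goes in short steps, Python scripts to look and compute and a tool call to move; the robot and the scene stay as the last step left them, time stands still between calls to the robot, and variables do not carry over. Pictures are saved under pics/ and viewed, at most 10 in all, crops included, and the job is handed in when it is done.

Besides the shell and the picture viewer there is one more tool, called after "Call:" by a JSON object that holds its "fn" and its "kwargs", one argument or row to a line. move_arm: Moves the arm, as the interface text tells. Its arguments: {"type":"object","properties":{"rows":{"type":"array"},"fingers":{"type":"number"},"newtons":{"type":"number"}},"required":["rows"]}

```bash
mkdir -p pics
cat > h.py <<'E'
import numpy as np, cv2
from plant import arm
from scipy.spatial.transform import Rotation as R
def save(p,f): cv2.imwrite('pics/'+f,p['image'][:,:,::-1])
def ray(p,uv,T=None):
    T=np.array(p['T'] if T is None else T)
    K=np.array([[p['fx'],0,p['cx']],[0,p['fy'],p['cy']],[0,0,1.]])
    q=cv2.undistortPoints(np.array([[uv]],float),K,np.array(p['D'],float))[0,0]
    d=T[:3,:3]@np.array([q[0],-q[1],-1]); return T[:3,3],d
def atz(p,uv,z,T=None):
    o,d=ray(p,uv,T); return o+d*(z-o[2])/d[2]
def proj(p,X,T=None):
    T=np.array(p['T'] if T is None else T)
    K=np.array([[p['fx'],0,p['cx']],[0,p['fy'],p['cy']],[0,0,1.]])
    c=(np.atleast_2d(X)-T[:3,3])@T[:3,:3]; c=c*[1,-1,-1]
    return cv2.projectPoints(c,np.zeros(3),np.zeros(3),K,np.array(p['D'],float))[0][:,0]
def toolT(o):
    M=np.eye(4);M[:3,:3]=R.from_euler('xyz',o['tcp_rot'],degrees=True).as_matrix();M[:3,3]=o['tcp_pos'];return M
E
python3 - <<'E'
from h import *
o=arm.get_obs();print(o)
ims=[]
for n in ['scene','side']:
    p=arm.read_camera(n);save(p,n+'0.png');ims.append(p)
    print(n,np.array(p['T']).round(3).tolist())
    for l in ['sleeve_blue','drum_seat']:
        try:
            for s in arm.silhouettes(p,l): print(l,s['p'],s['location'],s['pixels'].sum(),atz(p,s['location'],0.03).round(3))
        except Exception as e: print(l,e)
E
```

```text
{'clock': 0.0, 'joint_positions': array([-8.25510076e+01,  1.48586655e+01,  8.80103020e+01, -2.06601924e-03,
        7.72344452e+01, -1.16203022e+01]), 'qvel': array([-0.01425859,  0.03247259, -0.11586918,  0.03643029,  0.12134116,
        0.08239091]), 'joint_efforts': array([-7.15722417e-04, -4.37306786e+01, -2.84003538e+01,  7.20541994e-02,
        4.15105687e-02, -1.31943953e-04]), 'tcp_pos': array([ 0.17962255, -0.51926675,  0.21782872]), 'tcp_rot': array([-1.79898301e+02, -1.88570494e-02,  1.90697362e+01]), 'wrist_force': array([-0.61034205, -0.81086718,  0.12092014]), 'moment': array([ 0.00909859, -0.03930154, -0.0348063 ]), 'gripper_force': 0.0, 'gripper_width': 0.09270228962435959}
scene [[-0.698, 0.33, -0.636, -0.35], [-0.716, -0.336, 0.612, 0.702], [-0.012, 0.882, 0.471, 0.71], [0.0, 0.0, 0.0, 1.0]]
sleeve_blue 0.78 [428.6, 228.1] 310 [ 0.397 -0.44   0.03 ]
sleeve_blue 0.77 [333.0, 235.1] 378 [ 0.56  -0.219  0.03 ]
drum_seat 0.93 [214.4, 303.7] 3591 [0.517 0.202 0.03 ]
side [[-0.998, 0.02, -0.067, 0.383], [-0.066, -0.578, 0.813, 1.096], [-0.022, 0.816, 0.578, 0.911], [0.0, 0.0, 0.0, 1.0]]
sleeve_blue 0.72 [297.3, 227.3] 458 [ 0.56 -0.23  0.03]
drum_seat 0.68 [294.5, 344.5] 4455 [0.521 0.21  0.03 ]
```

View pics/scene0.png

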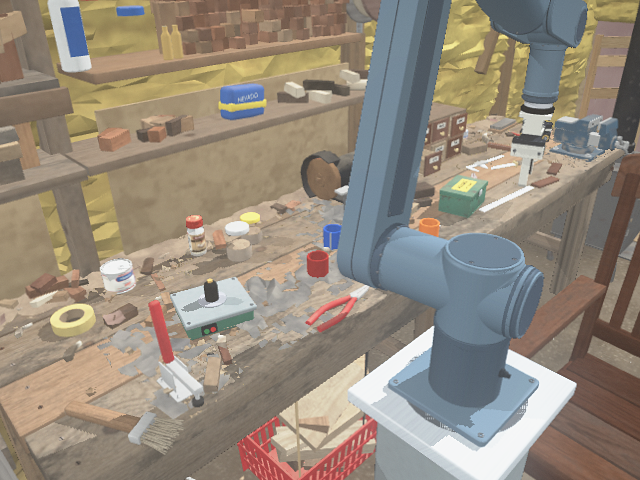

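View pics/side0.png

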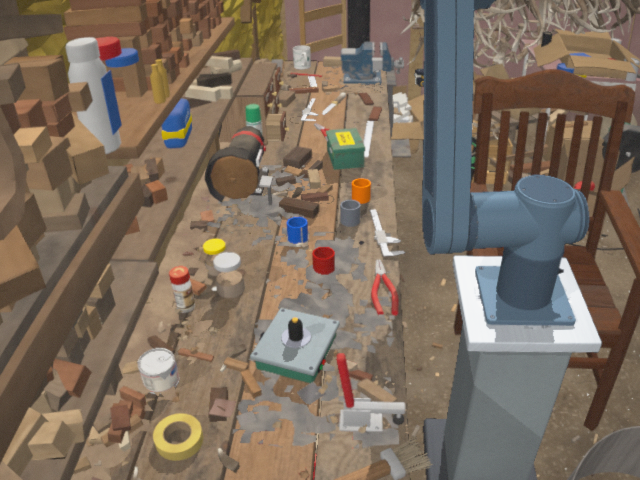

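Candidates (side picture): blue tube (297,230), red (323,260), grey (350,212), orange (361,190). Only the one at (297,230) is blue with an open bore, so it fits the description. The drum is at about (295,330). I'll confirm the blue one in a crop and measure it.

```bash
cat >> h.py <<'E'
from scipy.optimize import minimize
t=np.linspace(0,2*np.pi,60)
def cyl(x,y,r,z0,z1): return np.r_[np.c_[x+r*np.cos(t),y+r*np.sin(t),0*t+z0],np.c_[x+r*np.cos(t),y+r*np.sin(t),0*t+z1]]
def fit(p,mask,xy,r,z0,z1,T=None):
    # mask box of the outline against the projected cylinder
    def box(h): return np.r_[h.min(0),h.max(0)]
    ys,xs=np.nonzero(mask); b=np.r_[xs.min(),ys.min(),xs.max()+1,ys.max()+1]-.5
    f=lambda v:np.sum((box(proj(p,cyl(*v,r,z0,z1),T))-b)**2)
    s=minimize(f,xy,method='Nelder-Mead',options=dict(xatol=1e-5,fatol=1e-4));return s.x,s.fun,b
def biggest(m):
    n,l,st,_=cv2.connectedComponentsWithStats(m.astype(np.uint8)); return l==1+np.argmax(st[1:,4])
def hsv(p): return cv2.cvtColor(p['image'],cv2.COLOR_RGB2HSV).astype(int)
E
python3 - <<'E'
from h import *
p=arm.read_camera('side');q=arm.read_camera('scene')
def roi(m,u,v,w):
    k=np.zeros_like(m);k[v-w:v+w,u-w:u+w]=1;return m&k
for c,b,d in((p,(297,230),(295,328)),(q,(333,236),(211,290))):
    h=hsv(c)
    m=biggest(roi((abs(h[...,0]-115)<12)&(h[...,1]>120),*b,25)); print('blue',fit(c,m,[.56,-.22],.028,0,.055))
    m=biggest(roi((h[...,2]<55),*d,25));ys,xs=np.nonzero(m);print('drum px',xs.min(),xs.max(),ys.min(),ys.max())
    for x in (atz(c,((xs.min()+xs.max())/2,ys.min()+3),.09),):print(x)
    print(fit(c,m,[.52,.2],.015,.05,.09))
a=p['image'][160:380,230:420]
cv2.imwrite('pics/crop.png',cv2.resize(a,None,fx=2.7,fy=2.7,interpolation=2)[:,:,::-1])
E
```

```text
blue (array([ 0.56140948, -0.22389047]), np.float64(5.713537556346656), array([286.5, 216.5, 306.5, 242.5]))
drum px 289 301 321 340
[0.51692597 0.21243287 0.09      ]
(array([0.51801577, 0.21016155]), np.float64(13.363423631162314), array([288.5, 320.5, 301.5, 340.5]))
blue (array([ 0.56154262, -0.2187546 ]), np.float64(4.518807869532094), array([323.5, 223.5, 341.5, 248.5]))Traceback (most recent call last):
  File "<stdin>", line 8, in <module>
  File "h.py", line 29, in biggest
    n,l,st,_=cv2.connectedComponentsWithStats(m.astype(np.uint8)); return l==1+np.argmax(st[1:,4])
                                                                               ~~~~~~~~~^^^^^^^^^^
    return _wrapfunc(a, 'argmax', axis=axis, out=out, **kwds)
    return bound(*args, **kwds)
ValueError: attempt to get argmax of an empty sequence
```

Run:
```python
from h import *
p=arm.read_camera('side');q=arm.read_camera('scene')
print('red',atz(p,(323,260),.027),'grey',atz(p,(350,212),.027),'orange',atz(p,(361,190),.027))
print('nut scene',atz(q,(211,281),.095),'drum mid',atz(q,(211,291),.07))
a=p['image'][160:380,230:420]
cv2.imwrite('pics/crop.png',cv2.resize(a,None,fx=2.7,fy=2.7,interpolation=2)[:,:,::-1])
w=arm.read_camera('wrist');print(np.array(w['T_tool_cam']).round(3).tolist(),w['fx'])
```

```text
red [ 0.4818941  -0.09019365  0.027     ] grey [ 0.4216415 -0.3161943  0.027    ] orange [ 0.3927523  -0.43955062  0.027     ]
nut scene [0.51139121 0.2063262  0.095     ] drum mid [0.51215899 0.20910688 0.07      ]
[[-0.0, 0.957, 0.291, 0.08], [1.0, 0.0, 0.001, 0.0], [0.001, 0.291, -0.957, -0.166], [0.0, 0.0, 0.0, 1.0]] 413.4734099003161
```

View pics/crop.png

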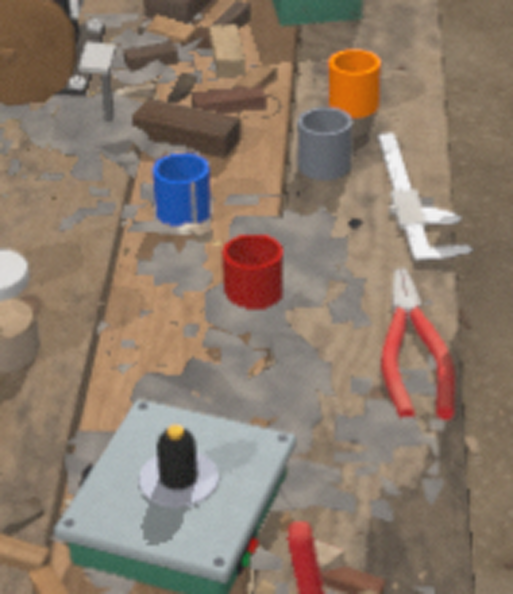

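The crop shows the blue tube at (182,190), with an open bore and a paper-coloured seam: it is the target, at about (0.561,-0.221). Red is at (253,272), grey at (325,145) and the drum at (178,460). I'm moving above the blue one.

Call:
{"fn": "move_arm", "kwargs": {
  "rows": [4.6,-1.6,0,0,0,0,4.6,-1.6,0,0,0,0,4.6,-1.6,0,0,0,0,4.6,-1.6,0,0,0,0,4.6,-1.6,0,0,0,0],
  "fingers": 1
}}

```text
clock: 1.18
tcp_pos: [0.3721, -0.3681, 0.2188]
tcp_rot: [180.0, -0.0, 19.1]
wrist_force: [0.0, -0.6, -0.0]
gripper_width: 0.0932
gripper_force: 0.0
```

Call:
{"fn": "move_arm", "kwargs": {
  "rows": [4.6,-1.6,0,0,0,0,4.6,-1.6,0,0,0,0,4.6,-1.6,0,0,0,0,4.6,-1.6,0,0,0,0,4.4,-1.6,0,0,0,0]
}}

```text
clock: 1.8
tcp_pos: [0.5616, -0.2178, 0.2187]
tcp_rot: [180.0, -0.0, 19.1]
wrist_force: [0.2, -0.2, 0.2]
gripper_width: 0.093
gripper_force: 0.0
```

Call:
{"fn": "move_arm", "kwargs": {
  "rows": [0,0,0,0,0,0,0,0,0,0,0,0]
}}

```text
clock: 2.05
tcp_pos: [0.5599, -0.2191, 0.2184]
tcp_rot: [-180.0, 0.0, 19.1]
wrist_force: [-0.7, 0.2, 0.0]
gripper_width: 0.0934
gripper_force: 0.0
```

Run:
```python
from h import *
o=arm.get_obs();p=arm.read_camera('wrist');save(p,'w1.png')
M=toolT(o);T=M@np.array(p['T_tool_cam'])
h=hsv(p);m=biggest((abs(h[...,0]-115)<12)&(h[...,1]>120))
x,f,b=fit(p,m,[.56,-.22],.028,0,.055,T);print(x,f,b,o['tcp_pos'],o['tcp_rot'],o['clock'])
print('tool shift cm',100*M[:3,:3].T@(np.r_[x,.02]-M[:3,3]))
```

```text
[ 0.55753728 -0.21935782] 2.762095808560498 [284.5 170.5 351.5 244.5] [ 0.5599443  -0.21907511  0.21843059] [-1.79997255e+02  4.70643028e-02  1.91076993e+01] 2.05
tool shift cm [-0.22039571 -0.05112896 19.84324873]
```

View pics/w1.png

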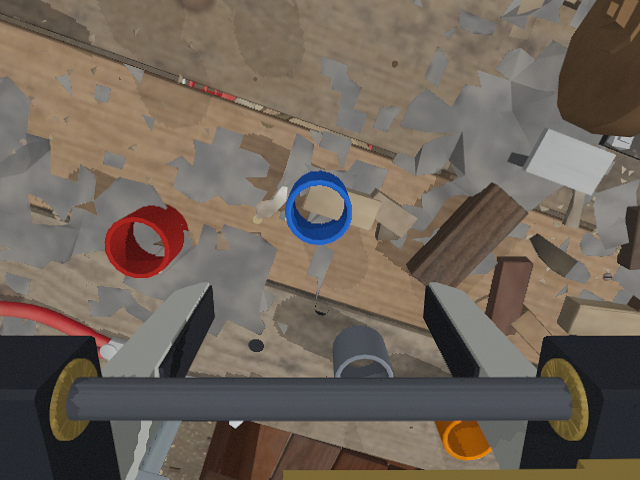

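The wrist view shows blue at (318,208), red at (145,242) and grey at (360,350). A pale block at (375,210) lies where the right finger would land, so I'm turning −60° to keep both fingers clear and descending partway.

Call:
{"fn": "move_arm", "kwargs": {
  "rows": [-0.2,0,0,0,0,-0.175,0,0,2,0,0,-0.175,0,0,2,0,0,-0.175,0,0,2,0,0,-0.175,0,0,2,0,0,-0.175]
}}

```text
clock: 2.72
tcp_pos: [0.5573, -0.2211, 0.1383]
tcp_rot: [180.0, 0.0, 69.4]
wrist_force: [0.8, -1.3, 0.3]
gripper_width: 0.0931
gripper_force: 0.0
```

Call:
{"fn": "move_arm", "kwargs": {
  "rows": [0,0,1,0,0,-0.175,0,0,0,0,0,0,0,0,0,0,0,0]
}}

```text
clock: 3.1
tcp_pos: [0.5582, -0.2206, 0.1294]
tcp_rot: [179.9, 0.0, 79.0]
wrist_force: [0.2, 0.1, -0.9]
gripper_width: 0.093
gripper_force: 0.0
```

Run:
```python
from h import *
o=arm.get_obs();p=arm.read_camera('wrist');save(p,'w2.png')
M=toolT(o);T=M@np.array(p['T_tool_cam'])
h=hsv(p);m=biggest((abs(h[...,0]-115)<12)&(h[...,1]>120))
x,f,b=fit(p,m,[.56,-.22],.028,0,.055,T);print(x,f,b,o['tcp_pos'],o['tcp_rot'],o['clock'])
print('tool shift cm',100*M[:3,:3].T@(np.r_[x,.02]-M[:3,3]))
```

```text
[ 0.55754117 -0.21983344] 5.072535024914215 [274.5 185.5 364.5 285.5] [ 0.558246   -0.22059988  0.12939092] [1.79947220e+02 2.56601268e-02 7.89615569e+01] 3.1
tool shift cm [ 0.06662959 -0.0939307  10.93898168]
```

View pics/w2.png

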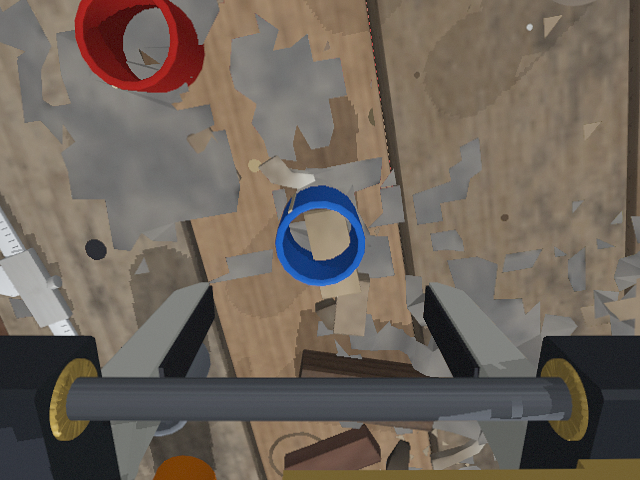

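Blue is centred at (320,236) and both finger landing spots are clear. I'm descending and gripping.

Call:
{"fn": "move_arm", "kwargs": {
  "rows": [0.1,-0.1,2.5,0,0,0,0,0,2.5,0,0,0,0,0,2.5,0,0,0,0,0,2,0,0,0,0,0,1.1,0,0,0]
}}

```text
clock: 3.78
tcp_pos: [0.5575, -0.2185, 0.0222]
tcp_rot: [-180.0, -0.0, 79.1]
wrist_force: [-0.2, 0.0, -0.3]
gripper_width: 0.0929
gripper_force: 0.0
```

Call:
{"fn": "move_arm", "kwargs": {
  "rows": [0,0,0,0,0,0,0,0,0,0,0,0,0,0,0,0,0,0,0,0,0,0,0,0,0,0,0,0,0,0],
  "fingers": -1,
  "newtons": 12
}}

```text
clock: 4.4
tcp_pos: [0.5582, -0.2187, 0.0234]
tcp_rot: [179.9, 0.0, 79.2]
wrist_force: [0.2, 0.6, 2.6]
gripper_width: 0.0568
gripper_force: 12.0
```

Call:
{"fn": "move_arm", "kwargs": {
  "rows": [0,0,0,0,0,0,0,0,0,0,0,0,0,0,0,0,0,0]
}}

```text
clock: 4.78
tcp_pos: [0.5581, -0.2187, 0.0233]
tcp_rot: [179.9, 0.0, 79.2]
wrist_force: [0.2, 0.4, 6.6]
gripper_width: 0.0565
gripper_force: 12.0
```

Call:
{"fn": "move_arm", "kwargs": {
  "rows": [0,0,-2,0,0,0,0,0,-3.5,0,0,0,0,0,-4,0,0,0,0,0,-4,0,0,0,0,0,-3.5,0,0,0],
  "newtons": 15
}}

```text
clock: 5.4
tcp_pos: [0.5572, -0.2183, 0.1935]
tcp_rot: [-180.0, -0.0, 79.2]
wrist_force: [-0.8, 0.1, -0.8]
gripper_width: 0.0568
gripper_force: 15.0
```

Call:
{"fn": "move_arm", "kwargs": {
  "rows": [3,-1,-0.5,0,0,0,4,-1.2,0,0,0,0,4,-1.3,0,0,0,0,4,-1.3,0,0,0,0,4,-1.3,0,0,0,0]
}}

```text
clock: 6.02
tcp_pos: [0.5323, -0.019, 0.197]
tcp_rot: [-179.9, -0.0, 79.2]
wrist_force: [-0.4, 0.9, -1.3]
gripper_width: 0.0565
gripper_force: 15.0
```

Call:
{"fn": "move_arm", "kwargs": {
  "rows": [4,-1.3,0,0,0,0,4,-1.3,0,0,0,0,4,-1.3,0,0,0,0,2.5,-0.7,0,0,0,0,0,0,0,0,0,0]
}}

```text
clock: 6.65
tcp_pos: [0.5142, 0.1321, 0.1971]
tcp_rot: [-179.9, 0.0, 79.4]
wrist_force: [-0.1, -0.3, -1.1]
gripper_width: 0.0563
gripper_force: 15.0
```

Call:
{"fn": "move_arm", "kwargs": {
  "rows": [0,0,0,0,0,0]
}}

```text
clock: 6.78
tcp_pos: [0.5149, 0.13, 0.1973]
tcp_rot: [-180.0, 0.0, 79.2]
wrist_force: [1.2, 0.7, -0.8]
gripper_width: 0.0566
gripper_force: 15.0
```

Run:
```python
from h import *
o=arm.get_obs();p=arm.read_camera('wrist');save(p,'w3.png')
M=toolT(o);T=M@np.array(p['T_tool_cam']);print(o['tcp_pos'],o['tcp_rot'],o['gripper_width'],o['clock'])
h=hsv(p)
print(proj(p,[[.516,.21,.097],[.516,.21,.048]],T))
```

```text
[0.51492555 0.13002017 0.19725715] [-1.79960604e+02  4.53216250e-02  7.92414063e+01] 0.056576364957728074 6.775
[[298.63392054 111.72577749]
 [301.84857269 111.30034016]]
```

View pics/w3.png

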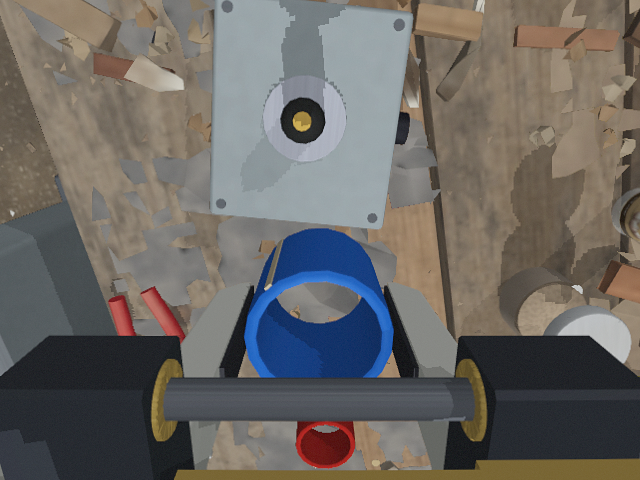

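Run:
```python
from h import *
from scipy.optimize import least_squares
o=arm.get_obs();p=arm.read_camera('wrist');M=toolT(o);TC=np.array(p['T_tool_cam']);T=M@TC
h=hsv(p);im=p['image'].astype(int)
m=biggest((abs(h[...,0]-115)<12)&(h[...,1]>120));ys,xs=np.nonzero(m);b=np.array([xs.min(),ys.min(),xs.max()+1])-.5
# sleeve in tool frame: underside at tool z +0.023, top at -0.032
g=lambda v:(lambda q:np.array([q[:,0].min(),q[:,1].min(),q[:,0].max()])-b)(proj(p,cyl(*v,.028,.023,-.032),TC))
s=least_squares(g,[0,0],diff_step=1e-4,x_scale=.01);print('sleeve in tool',s.x,s.fun,b)
d=biggest((im.max(2)<60)&(np.hypot(*(np.indices((480,640))-np.array([119,303])[:,None,None]))<30))
print('drum',fit(p,d,[.516,.21],.015,.048,.088,T))
ys,xs=np.nonzero((h[...,0]>15)&(h[...,0]<32)&(h[...,1]>130)&(np.hypot(*(np.indices((480,640))-np.array([119,303])[:,None,None]))<18))
print('nut',xs.mean(),ys.mean(),atz(p,(xs.mean(),ys.mean()),.097,T))
w=(im.min(2)>150)&(h[...,2]-im.min(2)<30)&(np.hypot(*(np.indices((480,640))-np.array([119,303])[:,None,None]))<45)
n=atz(p,(304,119),.048,T);print('washer',n)
for x in (fit(p,d,[.516,.21],.015,.048,.088,T)[0],): print('shift cm',100*(M[:3,:3].T@(np.r_[x,.1]-M[:3,3]))-100*np.r_[s.x,0])
```

```text
sleeve in tool [-0.00216376 -0.00139641] [-0.96166908  0.14109623  0.96083843] [243.5 228.5 393.5]
drum (array([0.51689911, 0.20432377]), np.float64(3.985487286678489), array([279.5,  96.5, 324.5, 142.5]))
nut 301.05960264900665 120.50662251655629 [0.51665784 0.20425076 0.097     ]
washer [0.51671268 0.20404971 0.048     ]
shift cm [ 7.58827623 -1.07557017  9.7291597 ]
```

Call:
{"fn": "move_arm", "kwargs": {
  "rows": [2,-0.3,0,0,0,0,3,-0.4,0,0,0,0,2.6,-0.4,1,0,0,0,0,0,2.5,0,0,0,0,0,2.2,0,0,0]
}}

```text
clock: 7.5
tcp_pos: [0.5188, 0.2066, 0.1399]
tcp_rot: [-180.0, 0.0, 79.2]
wrist_force: [0.5, 0.4, -0.9]
gripper_width: 0.0567
gripper_force: 15.0
```

Call:
{"fn": "move_arm", "kwargs": {
  "rows": [0,0,0,0,0,0,0,0,0,0,0,0]
}}

```text
clock: 7.75
tcp_pos: [0.5193, 0.2068, 0.1414]
tcp_rot: [179.9, -0.0, 79.2]
wrist_force: [0.0, -0.0, -1.0]
gripper_width: 0.0567
gripper_force: 15.0
```

Run:
```python
from h import *
o=arm.get_obs();print(o['tcp_pos'],o['clock'])
p=arm.read_camera('side');q=arm.read_camera('scene')
a=p['image'][250:390,215:375];b=q['image'][220:360,130:290]
cv2.imwrite('pics/x1.png',cv2.resize(np.hstack([a,b]),None,fx=2.5,fy=2.5,interpolation=2)[:,:,::-1])
for c in (p,q): print(proj(c,[[.517,.204,.097],[.517,.204,.048]]).round(1))
```

```text
[0.51926175 0.20675904 0.14141243] 7.75
[[295.2 318.6]
 [296.4 336.2]]
[[210.3 278.8]
 [212.8 297.5]]
```

View pics/x1.png

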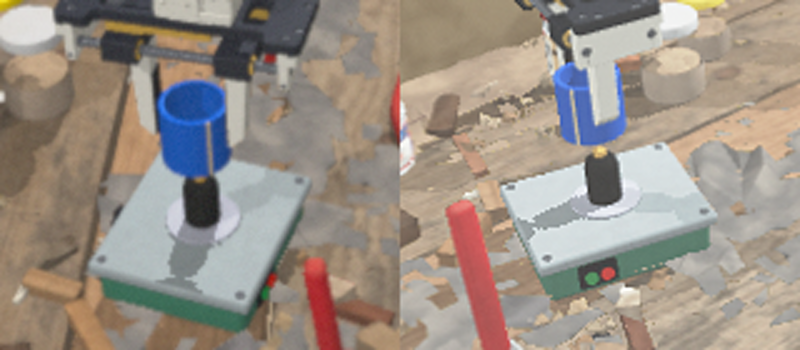

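The sleeve hangs over the drum in both views. Its bottom is at (195,170) and the drum at (201,200) in the left view, which is a few mm off at most. I'll put numbers on it.

Run:
```python
from h import *
o=arm.get_obs();z=o['tcp_pos'][2]-.023;D=toolT(o)[:3,:3]
for n,c0,c1 in(('side',(293,302),(295,330)),('scene',(366-156,262),(211,290))):
    c=arm.read_camera(n);h=hsv(c);im=c['image'].astype(int);I=np.indices((480,640))
    near=lambda uv,r:np.hypot(I[1]-uv[0],I[0]-uv[1])<r
    m=biggest((abs(h[...,0]-115)<14)&(h[...,1]>110)&near(c0,26));s=fit(c,m,[.517,.205],.028,z,z+.055)
    d=biggest((im.max(2)<70)&near(c1,22));e=fit(c,d,[.517,.205],.015,.05,.09)
    print(n,s,e); 
    # sideways check: column centres
    f=lambda b:(b[0]+b[2])/2
    X=s[0];print('col sleeve',f(s[2]),'drum',f(e[2]),'axis through drum at z', proj(c,[[*e[0],.07],[*e[0],z+.0275]])[:,0])
```

```text
side (array([0.52111626, 0.20688075]), np.float64(0.30456213079914596), array([276.5, 281.5, 306.5, 320.5])) (array([0.5169959 , 0.21013671]), np.float64(11.159223943884781), array([288.5, 320.5, 302.5, 340.5]))
col sleeve 291.5 drum 295.5 axis through drum at z [295.58692177 293.61378868]
scene (array([0.51558544, 0.21131265]), np.float64(4.136690197866059), array([190.5, 244.5, 219.5, 277.5])) (array([0.51318626, 0.22353534]), np.float64(278.7825923293387), array([204.5, 291.5, 205.5, 296.5]))
col sleeve 205.0 drum 205.0 axis through drum at z [205.14403141 200.93204323]
```

Call:
{"fn": "move_arm", "kwargs": {
  "rows": [-0.2,-0.3,0,0,0,0,0,0,1,0,0,0,0,0,1,0,0,0,0,0,1,0,0,0,0,0,1,0,0,0]
}}

```text
clock: 8.57
tcp_pos: [0.515, 0.2059, 0.0996]
tcp_rot: [-180.0, 0.0, 79.2]
wrist_force: [0.5, 0.2, -0.7]
gripper_width: 0.0569
gripper_force: 15.0
```

Run:
```python
from h import *
o=arm.get_obs();print(o['tcp_pos'],o['wrist_force'])
p=arm.read_camera('side');q=arm.read_camera('scene');w=arm.read_camera('wrist')
a=p['image'][250:390,215:375];b=q['image'][220:360,130:290]
u=cv2.resize(np.hstack([a,b]),None,fx=2.5,fy=2.5,interpolation=2)
v=cv2.resize(w['image'][200:400,200:440],(300,250));g=np.zeros((250,800,3),np.uint8);g[:,:300]=v
cv2.imwrite('pics/x2.png',np.vstack([u[:345],g])[:,:,::-1])
```

```text
[0.5149677  0.20592762 0.09960865] [ 0.48608376  0.21419407 -0.73783725]
```

View pics/x2.png

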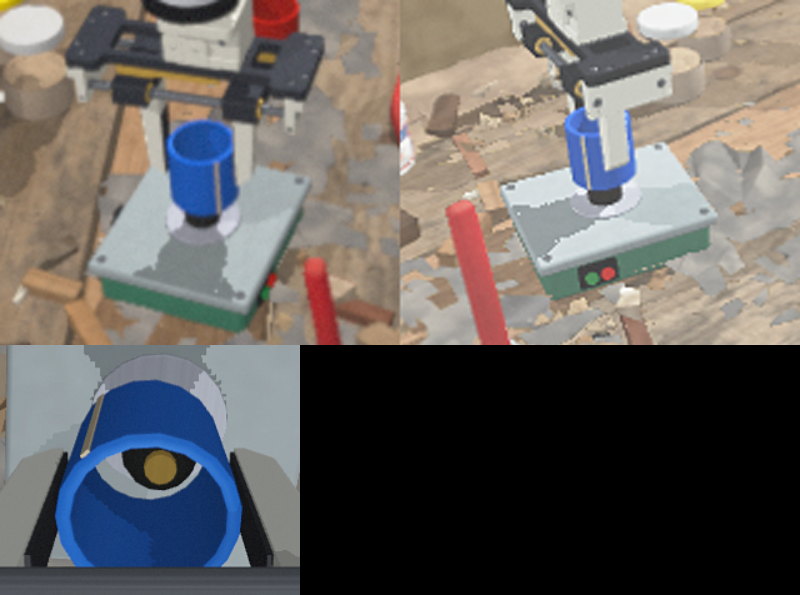

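The sleeve is around the drum without touching it. In the wrist view the nut is at (160,467) against a bore centre near (151,465), so I'm nudging 2 mm and lowering the rest gently.

Call:
{"fn": "move_arm", "kwargs": {
  "rows": [0,0.2,0,0,0,0,0,0,0.8,0,0,0,0,0,0.8,0,0,0,0,0,0.7,0,0,0,0,0,0.2,0,0,0]
}}

```text
clock: 9.35
tcp_pos: [0.5166, 0.2055, 0.0748]
tcp_rot: [-179.9, 0.0, 79.2]
wrist_force: [0.2, 0.3, -1.4]
gripper_width: 0.057
gripper_force: 15.0
```

Call:
{"fn": "move_arm", "kwargs": {
  "rows": [0,0,0.2,0,0,0,0,0,0,0,0,0]
}}

```text
clock: 9.6
tcp_pos: [0.5172, 0.2056, 0.0736]
tcp_rot: [-180.0, 0.0, 79.2]
wrist_force: [-0.2, 0.0, -0.7]
gripper_width: 0.0568
gripper_force: 15.0
```

Call:
{"fn": "move_arm", "kwargs": {
  "rows": [0,0,0.1,0,0,0,0,0,0.1,0,0,0,0,0,0,0,0,0]
}}

```text
clock: 9.98
tcp_pos: [0.5171, 0.2056, 0.0717]
tcp_rot: [-180.0, 0.0, 79.2]
wrist_force: [-0.2, -0.8, -0.9]
gripper_width: 0.0569
gripper_force: 15.0
```

Call:
{"fn": "move_arm", "kwargs": {
  "rows": [0,0,0.1,0,0,0,0,0,0,0,0,0]
}}

```text
clock: 10.22
tcp_pos: [0.5172, 0.2056, 0.0713]
tcp_rot: [180.0, -0.0, 79.2]
wrist_force: [-2.6, -0.0, 4.1]
gripper_width: 0.0563
gripper_force: 15.0
```

The washer is touched (about 5 N upward). I'm releasing and withdrawing straight up.

Call:
{"fn": "move_arm", "kwargs": {
  "rows": [0,0,0,0,0,0,0,0,0,0,0,0,0,0,0,0,0,0,0,0,0,0,0,0,0,0,0,0,0,0],
  "fingers": 1
}}

```text
clock: 10.85
tcp_pos: [0.5171, 0.2056, 0.0706]
tcp_rot: [-180.0, 0.0, 79.2]
wrist_force: [0.9, -1.0, 0.4]
gripper_width: 0.0927
gripper_force: 0.0
```

Call:
{"fn": "move_arm", "kwargs": {
  "rows": [0,0,-1,0,0,0,0,0,-2,0,0,0,0,0,-3,0,0,0,0,0,-4,0,0,0,0,0,-4,0,0,0]
}}

```text
clock: 11.48
tcp_pos: [0.517, 0.2056, 0.2126]
tcp_rot: [180.0, -0.0, 79.2]
wrist_force: [0.8, -0.1, 0.1]
gripper_width: 0.0928
gripper_force: 0.0
```

Call:
{"fn": "move_arm", "kwargs": {
  "rows": [0,0,0,0,0,0,0,0,0,0,0,0]
}}

```text
clock: 11.72
tcp_pos: [0.5168, 0.2055, 0.2106]
tcp_rot: [-180.0, 0.0, 79.2]
wrist_force: [0.3, 0.1, -0.6]
gripper_width: 0.0929
gripper_force: 0.0
```

Run:
```python
from h import *
o=arm.get_obs();print(o['tcp_pos'],o['wrist_force'],o['gripper_width'])
p=arm.read_camera('side');q=arm.read_camera('scene');w=arm.read_camera('wrist')
a=p['image'][200:340,215:375];b=q['image'][220:360,130:290];a=p['image'][240:380,215:375]
u=cv2.resize(np.hstack([a,b]),None,fx=2.5,fy=2.5,interpolation=2)
v=cv2.resize(w['image'][100:340,180:460],(292,250));g=np.zeros((250,800,3),np.uint8);g[:,:292]=v
s=cv2.resize(p['image'][160:300,250:420],(304,250));g[:,300:604]=s
cv2.imwrite('pics/x3.png',np.vstack([u[:345],g])[:,:,::-1])
```

```text
[0.5167895  0.20551653 0.21055725] [ 0.30031095  0.0937751  -0.5665202 ] 0.09285400576827514
```

View pics/x3.png

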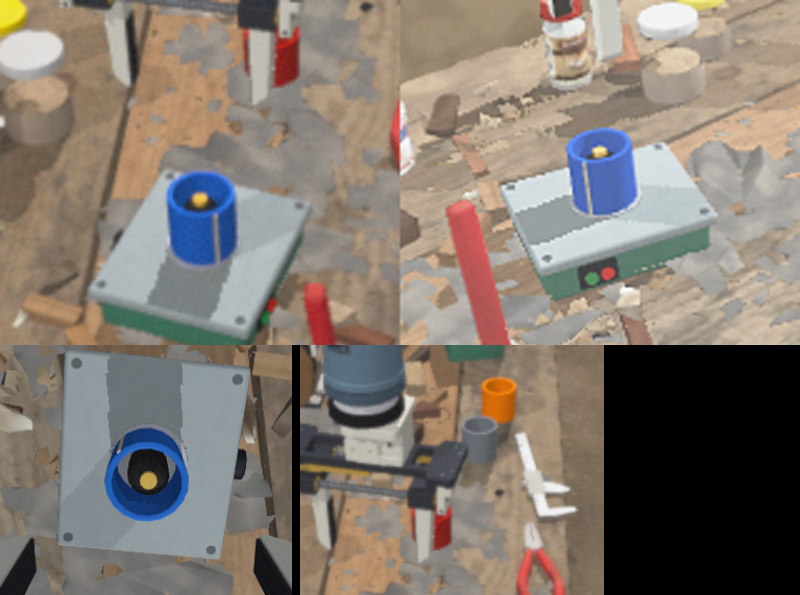

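The blue sleeve stands upright on the washer, with the nut centred in its bore, at (200,200) in the left view and (600,153) in the right. Red and grey are still standing where they were, and the fingers are clear. I'm handing in.

```bash
python3 -c "from plant import arm;print(arm.sign_off())"
```

```text
the job is handed in; nothing more can be done
None
```

The blue sleeve was lowered over the drum while gripped, then released sitting on the washer; red and grey were not touched, and I handed the job in at about 12 s; no verdict was returned.

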